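# Switch off the dry-block heater and hold its red-capped tubes up for inspection

## Robot

A 6-joint arm with a two-finger parallel gripper is mounted at the origin on the work surface. World frame = base frame: x ahead of the robot, y to its left, z up, the work surface at z = 0. Lengths are in m, angles in rad, forces in N, time in s.
With the tool pointing down it reaches from about 0.275 to 0.725 m from the base axis. Payload 5.6 kg.
Tool frame: the origin (TCP) lies midway between the tips of the shut fingers; the grasp point (between the pads) lies 19 mm behind it; z points along the fingers, y is the line along which they close (so a half turn about z gives the same grasp; the last joint's range is limited). The gripper opens to 85 mm and grips with 20 to 120 N. Pads are 22 mm wide; open, the fingers measure 114 mm over their backs; the gripper's body (76 mm by 85 mm) begins 54 mm behind the grasp point. The pads swing forward as they close: fully open they stand 13 mm farther back than shut.
Start: joints at [0.285, 0.255, 0.108, 0, -1.424, -0.285], TCP at [0.55, 0, 0.231] pointing down, gripper open.
Joint ranges: [-2.95, 2.95], [-1.21, 1.97], [-1.09, 1.5], [-2.87, 1.71], [-2.94, -0.07], [-3.05, 3.05]. Speed limits (rad/s): [2.57, 2.57, 3.14, 3.14, 3.14, 3.14].

## Interface

Orientations are given as a rotation vector (axis times angle).
In Python, from station import robot gives the robot as it stands. The module is installed in compiled form; this text tells all that it offers.
- The arm moves only by the tool play_rows, never from a script. Its argument "plan" is a list of rows, each a list of 4 numbers: the shift along the tool's x, y, z in mm, then the turn about the tool's z in degrees. In form: [[tx, ty, tz, yaw], ...]. A call has 1 to 8 rows; each row is the pose to reach, as a shift and turn from the pose commanded when the call began, along the tool's axes at that moment; what a row does not reach only later rows make up. A row lasts 1/8 s, in which the tool goes at most 62.5 mm and 10.7 degrees, less where a joint would pass 70% of its speed; a pose out of reach is approached as far as the arm can. A call with a gripper value outside its range is refused whole. "claw" is the closure, from -1 (fully open) to 1 (shut), so that 0 is half open, set as the call begins (left out, the last holds). The fingers move at their own pace and stop on an object; the grip force is fixed at half the most. Time passes only in rows, so rows that repeat a pose let the fingers close. It gives the time, the measured TCP pose, the force, the opening and the grip force at its end, in the units of the state.
- robot.state(): the state, without advancing time (a new reading comes with each control period).
- robot.snapshot(name): name is "scene" or "side" or "wrist"; returns a dict with "image" (480x640x3 uint8, red, green, blue), "depth" (480x640 float32, m along the optical axis (not along the pixel's ray), 0 where there is no reading), "K" (3x3 intrinsics, pixels), "R" (3x3) and "t" (3): a world point X has camera coordinates R X + t. Camera axes: x right, y down, z forward; pixel columns grow to the right and rows downward; lengths in m; the calibration is good to about 2 mm. The wrist camera is an equidistant fisheye: a pixel r from the principal point sees the ray r / f radians off the axis. A picture is of the moment at which its call begins.
- robot.job_done(): hands the job in; it is judged then, once.
Trained networks look in a picture, given as the dict that the camera call returned (one of the last four; its "shot" number tells which), for a name from the list of things; names that differ only in an ending like _2 or _b are one class to them, and where a whole thing is asked for, a point or a joint stands for the part that bears it (a point fixed in the world has none). Each returns a list of dicts, best first, with "score" (0 to 1); they miss things now and then, are a little off and sometimes report something else, mostly with a low value. They report only what shows in the picture. A call takes as long as a camera call. They do not tell look-alikes from the thing itself.
- robot.masks_of(label, picture): "mask" (480x640 bool, what is visible of it) and "box" ([left, top, right, bottom] in pixels, round what is visible of it).
The state is a dict: "t": time; "joint_positions": joint angles; "dq": joint speeds; "effort": joint torques, N m; "tcp_pos": TCP position; "ee_rot": TCP orientation; "contact_force": force on the tool from outside, world axes, zero at the start; "ft_torque": the same for the moment, N m; "opening": finger opening in m; "grip_force": force on a finger pad.
Only numpy, scipy, OpenCV 4.12 (cv2) and the standard library are available. Lean on these libraries where they do the work, as an engineer would, in place of code of your own. Each camera call takes 0.05 s, during which the arm holds its last target. There are 200 camera calls.

## Task

Switch the tube heater off by twisting its orange knob clockwise to its stop and letting go so that it springs back; only then take the block of red-capped tubes by its handle and lift it straight up until its underside is a good 6 cm above the heater's white top. Finish while holding it there over the heater, level and still, with all four tubes in it; never tip it on the way, and leave the blue-capped block and the bottle, tip box and marker where they are.

Things in the scene. Friction and masses are not known exactly. Their poses are not given: they have to be found in the camera images.
- heater: Tube heater fixed to the bench: white slab 180 (x) by 400 (y) by 60 mm high; origin at the centre of its underside, z up, -x its front. Two wells, 66 (x) by 92 (y) mm, 25 mm deep (floor 35 mm above the bench), at y = -10 and +120 mm, hold a tube block each; which is in which varies. At y = -150 mm a grey pod, 100 by 85 mm, rises to 85 mm and carries the knob. Place and yaw vary.
- off_knob (a joint): Spring-return off-knob, turned clockwise seen from above about its upright axis: 0 at rest (where its spring brings it back as soon as it is let go), 1.05 rad at its stop. The spring is light: 0.03 N m at rest, 0.12 N m at the stop.
- knob_grip (a point): On the knob's axis at the height to grip, 36 mm above the pod, 121 mm above the bench. The grip is an orange upright fin 40 mm long, 12 mm thick, from 8 to 48 mm above the pod, on a black disc 44 mm across. At rest the fin lies along this point's x axis, which is then the heater's x axis; the axes turn with the knob. White tick marks on the pod show rest and stop.
- red_block: The block to lift: aluminium, 60 (x) by 86 (y) by 45 mm high, 0.5 to 0.8 kg, holding four loose glass tubes with red caps (cap tops 90 mm above its underside) in two rows either side of its handle. Origin at the centre of its underside, axes parallel to the heater's within a degree or two. It stands loose in one of the wells with 3 mm of play all round.
- red_handle (a point): Centre of the red-capped block's handle, 125 mm above the block's underside: a level black bar 84 mm long along the block's y axis, 12 mm thick (x), 14 mm high (z), on two thin steel posts at y = -37 and +37 mm. 28 mm of free air between bar and caps. Axes as the block's.
- blue_block: Bystander: the same kind of block and handle, with blue-capped tubes fixed in it, standing in the other well. Origin at the centre of its underside.
- bottle: Bystander: brown glass reagent bottle, 64 mm across, 130 mm high, standing on the bench left of the heater. Origin at the centre of its underside.
- tip_box: Bystander: yellow box with a clear lid, 84 by 124 by 62 mm high, right of the heater. Origin at the centre of its underside.
- marker: Bystander: grey marker pen with a black cap, about 125 mm long along its y axis, 13 mm thick, lying on the bench on the robot's side of the heater. Origin on its underside, near its middle.
- tube0: One of the four loose glass tubes with a red cap (17 mm across) in the red-capped block; 82 mm long in all, 13 mm across, 15 g; origin at the tube's foot, 8 mm above the block's underside; z along the tube to the cap. Not to be handled.
- tube1: One of the four loose glass tubes with a red cap (17 mm across) in the red-capped block; 82 mm long in all, 13 mm across, 15 g; origin at the tube's foot, 8 mm above the block's underside; z along the tube to the cap. Not to be handled.
- tube2: One of the four loose glass tubes with a red cap (17 mm across) in the red-capped block; 82 mm long in all, 13 mm across, 15 g; origin at the tube's foot, 8 mm above the block's underside; z along the tube to the cap. Not to be handled.
- tube3: One of the four loose glass tubes with a red cap (17 mm across) in the red-capped block; 82 mm long in all, 13 mm across, 15 g; origin at the tube's foot, 8 mm above the block's underside; z along the tube to the cap. Not to be handled.
Mind the look-alikes: they are no part of the job. What is shaped like the red_block but green, pink or purple is not meant.

How it is judged:
By the outcome, as a careful person would: the job done as asked, in the order asked, and still so for the second after the job is handed in, while the arm keeps its last pose, push and grip.
It also fails if it takes over 48 s, if anything falls off the work surface, if the arm or the gripper's body presses on something with over 40 N, if the wrist force passes 120 N, or if a joint passes its speed limit or range.

## Working session

There is one attempt and no reset: what is moved stays moved. The work goes in short steps, Python scripts to look and compute and a tool call to move; the robot and the scene stay as the last step left them, time stands still between calls to the robot, and variables do not carry over. Pictures are saved under pics/ and viewed, at most 10 in all, crops included, and the job is handed in when it is done.

Besides the shell and the picture viewer there is one more tool, called after "Emit:" by a JSON object that holds its "name" and its "arguments", one argument or row to a line. play_rows: Moves the arm, as the interface text tells. Its arguments: {"type":"object","properties":{"plan":{"type":"array"},"claw":{"type":"number"}},"required":["plan"]}

```bash
mkdir -p pics; cat > h.py <<'E'
import numpy as np, cv2
from station import robot
def pts(p, m):
    v,u=np.nonzero(m&(p["depth"]>0)); z=p["depth"][v,u]; K=p["K"]
    c=np.stack([(u-K[0,2])/K[0,0]*z,(v-K[1,2])/K[1,1]*z,z],1)
    return (c-p["t"])@p["R"]   # R^T (c-t)
def save(n,im): cv2.imwrite("pics/"+n,cv2.cvtColor(np.ascontiguousarray(im),cv2.COLOR_RGB2BGR))
E
python3 - <<'E'
from h import *
s=robot.state(); print(s)
for n in("scene","side"):
    p=robot.snapshot(n); save(n+"0.png",p["image"])
    for l in("heater","off_knob","knob_grip","red_block","red_handle","blue_block"):
        for d in robot.masks_of(l,p)[:3]:
            q=pts(p,d["mask"]); print(n,l,round(d["score"],2),np.round(d["box"]),len(q),np.round(np.median(q,0),3) if len(q) else "", np.round(np.percentile(q,98,axis=0),3) if len(q) else "")
E
```

```text
{'t': 0.0, 'joint_positions': array([ 2.84584537e-01,  2.55710399e-01,  1.06956705e-01, -4.85496505e-04,
       -1.42391291e+00, -2.84595244e-01]), 'dq': array([ 0.00154792,  0.00032344,  0.0002138 , -0.00151096, -0.00010513,
        0.00186804]), 'effort': array([-4.48901856e-04, -3.86631560e+01,  2.37934113e+01,  5.36471218e+00,
       -6.25866101e-03, -4.57470776e-06]), 'tcp_pos': array([5.49475486e-01, 4.58014922e-05, 2.30394540e-01]), 'ee_rot': array([ 2.22035267e+00, -2.22053521e+00, -2.07129003e-03]), 'contact_force': array([-0.51138965,  0.78126246,  0.05980057]), 'ft_torque': array([-0.03291061, -0.02340936, -0.02289857]), 'grip_force': 0.0, 'opening': 0.08543882953560075}
scene heater 0.79 [227. 226. 419. 375.] 11298 [0.596 0.127 0.058] [0.651 0.28  0.115]
scene off_knob 0.64 [261. 218. 282. 247.] 427 [ 0.565 -0.068  0.106] [ 0.583 -0.053  0.133]
scene knob_grip 0.88 [260. 220. 283. 247.] 420 [ 0.565 -0.068  0.106] [ 0.583 -0.053  0.133]
scene red_block 0.96 [326. 257. 380. 328.] 1554 [0.547 0.209 0.079] [0.575 0.239 0.166]
scene red_block 0.83 [428. 303. 487. 387.] 2575 [0
[... 746 characters left out ...]
e knob_grip 0.92 [352. 202. 370. 227.] 457 [ 0.558 -0.07   0.109] [ 0.617 -0.055  0.136]
side red_block 0.96 [228. 372. 291. 468.] 3237 [0.426 0.384 0.046] [0.458 0.424 0.134]
side red_block 0.83 [327. 346. 390. 419.] 3121 [0.344 0.229 0.046] [0.393 0.273 0.135]
side red_block 0.75 [163. 243. 204. 320.] 1540 [0.736 0.281 0.046] [0.796 0.314 0.135]
side red_handle 0.8 [333. 345. 389. 416.] 3034 [0.343 0.23  0.046] [0.384 0.273 0.135]
side red_handle 0.71 [162. 242. 204. 318.] 1577 [0.735 0.281 0.046] [0.797 0.314 0.135]
side red_handle 0.58 [256. 259. 314. 334.] 1868 [0.536 0.205 0.082] [0.568 0.237 0.17 ]
side blue_block 0.73 [302. 217. 348. 286.] 1846 [0.544 0.077 0.085] [0.576 0.108 0.17 ]
```

View pics/scene0.png

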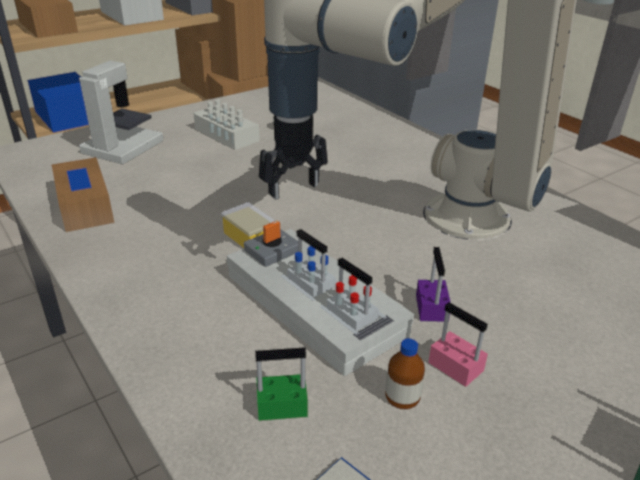

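```bash
python3 - <<'E'
from h import *
for n,c in(("scene",(210,380,200,390)),("side",(195,390,200,420))):
    p=robot.snapshot(n)
    y0,y1,x0,x1=c; save(n+"crop.png",cv2.resize(p["image"][y0:y1,x0:x1],None,fx=3 if n=="scene" else 2.6,fy=3 if n=="scene" else 2.6,interpolation=cv2.INTER_CUBIC))
    im=p["image"].astype(int); 
    P=np.zeros(im.shape); P[...]=np.nan; m=p["depth"]>0; P[m]=pts(p,m)
    # heater top slab
    w=(abs(P[...,2]-.06)<.005)&(im.min(2)>150)&(np.hypot(P[...,0]-.56,P[...,1]-.1)<.25)
    q=P[w][:,:2].astype(np.float32); print(n,"slab",len(q),cv2.minAreaRect(q), "z",np.median(P[w][:,2]))
    o=(im[...,0]>150)&(im[...,1]<im[...,0]*.75)&(im[...,2]<im[...,0]*.4)&(P[...,2]>.095)&(np.hypot(P[...,0]-.56,P[...,1]+.07)<.06)
    q=P[o]; print("fin",len(q),q.min(0),q.max(0)); t=q[q[:,2]>.128]; print("top",len(t),cv2.minAreaRect(t[:,:2].astype(np.float32)))
    for yc in(.08,.208):
        b=(abs(P[...,2]-.163)<.012)&(np.hypot(P[...,0]-.555,P[...,1]-yc)<.065)
        t=P[b]; t=t[t[:,2]>t[:,2].max()-.009]; print("bar",yc,len(t),np.median(t[:,2]),cv2.minAreaRect(t[:,:2].astype(np.float32)),t.min(0),t.max(0))
E
```

```text
scene slab 4339 ((0.5497040748596191, 0.07510016858577728), (0.18146058917045593, 0.40490713715553284), 4.499596118927002) z 0.058501282953044485
fin 220 [ 0.54304773 -0.07921113  0.09529342] [ 0.58274522 -0.05996987  0.13383216]
top 52 ((0.5612891316413879, -0.0724974125623703), (0.03695673123002052, 0.014491578564047813), 5.505712985992432)
bar 0.08 193 0.16505031742336562 ((0.5519073605537415, 0.0670073851943016), (0.0155873978510499, 0.08793729543685913), 6.724128723144531) [0.5409013  0.0225871  0.16100215] [0.56327977 0.11120718 0.16999709]
bar 0.208 234 0.1650524253734016 ((0.5427718162536621, 0.1944369226694107), (0.01619195193052292, 0.08575558662414551), 3.101499319076538) [0.53284152 0.15187392 0.16106308] [0.55262218 0.23738475 0.1700375 ]
side slab 7234 ((0.5116446018218994, 0.07172761857509613), (0.258555144071579, 0.4031442105770111), 4.453543663024902) z 0.06164629978868822
fin 251 [ 0.53840759 -0.07759025  0.09562642] [ 0.57872558 -0.06507269  0.13743362]
top 69 ((0.558487594127655, -0.07268819957971573), (0.03883533924818039, 0.010092745535075665), 3.861337900161743)
bar 0.08 260 0.16833963278522224 ((0.5499492883682251, 0.06420144438743591), (0.014084973372519016, 0.08531689643859863), 5.8409833908081055) [0.53955278 0.02235906 0.16309952] [0.56010273 0.10668897 0.17206506]
bar 0.208 330 0.16826262546974344 ((0.5409198999404907, 0.19303949177265167), (0.013545474037528038, 0.08617594093084335), 4.377407550811768) [0.53142127 0.15027629 0.1625419 ] [0.54994104 0.2357741  0.17144795]
```

View pics/scenecrop.png

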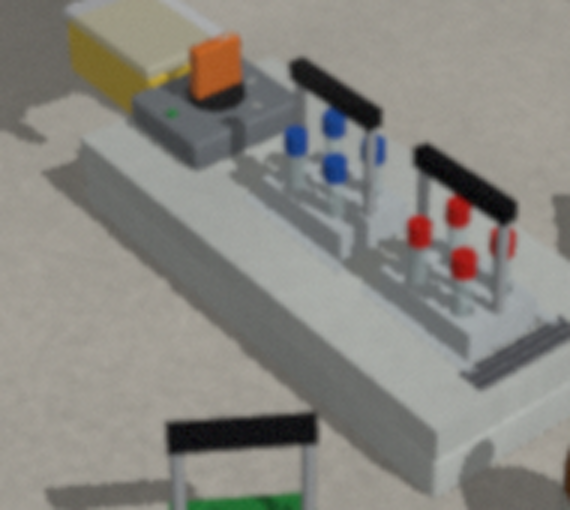

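```bash
python3 - <<'E'
from h import *
from scipy.spatial.transform import Rotation as R
print(R.from_rotvec(robot.state()["ee_rot"]).as_matrix().round(3))
p=robot.snapshot("wrist"); save("w0.png",p["image"])
E
```

```text
[[ 0. -1.  0.]
 [-1. -0.  0.]
 [-0. -0. -1.]]
```

View pics/w0.png

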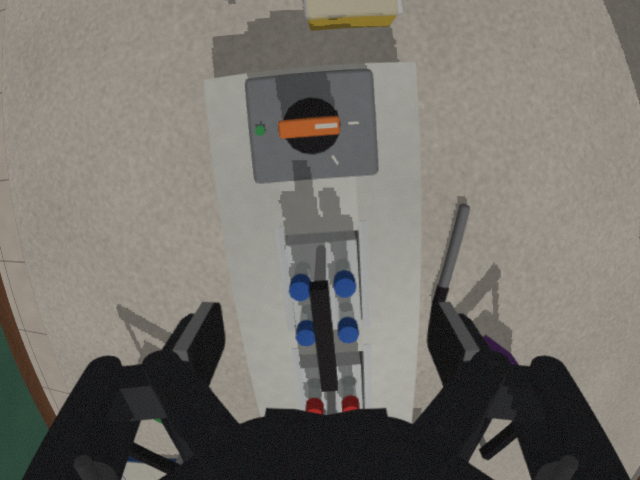

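The camera images show five blocks at these scene pixels:
- **Red caps:** (355,290), in the heater well at y=+120. It has red caps and bare aluminium, so this is the one meant, and the crop confirms it.
- **Blue:** (311,257), in the other well.
- **Purple, pink and green:** (433,290), (458,355) and (282,390). These are look-alikes on the bench.

In the wrist view the orange knob is at (310,128). Its rest tick is at (353,123) and its stop tick at (335,160), which is clockwise.

Emit:
{"name": "play_rows", "arguments": {
  "plan": [
    [20, -3, 5, -10.5],
    [40, -6, 10, -21],
    [60, -9, 15, -31.5],
    [74, -11, 20, -42],
    [74, -11, 20, -52.5],
    [74, -11, 20, -63],
    [74, -11, 20, -73.5],
    [74, -11, 20, -84]
  ],
  "claw": -1
}}

```text
t: 1.85
tcp_pos: [0.561, -0.074, 0.2112]
ee_rot: [3.138, -0.155, -0.0]
contact_force: [-0.6, 0.2, 0.0]
opening: 0.0855
grip_force: 0.0
```

Emit:
{"name": "play_rows", "arguments": {
  "plan": [
    [0, 0, 10, -10.5],
    [0, 0, 15, -10.5],
    [0, 0, 15, -10.5]
  ]
}}

```text
t: 2.22
tcp_pos: [0.5608, -0.074, 0.1959]
ee_rot: [3.139, 0.118, -0.001]
contact_force: [-0.7, 0.5, 0.5]
opening: 0.0854
grip_force: 0.0
```

```bash
cat >> h.py <<'E'
from scipy.spatial.transform import Rotation as Rot
def cast(p,uv,z):
    uv=np.atleast_2d(uv).astype(float); K=p["K"]; a=(uv-K[:2,2])/[K[0,0],K[1,1]]
    r=np.linalg.norm(a,axis=1,keepdims=True)+1e-9
    d=np.hstack([a/r*np.sin(r),np.cos(r)])@p["R"]; c=-p["R"].T@p["t"]
    return c+d*((z-c[2])/d[:,2])[:,None]
def pose():
    s=robot.state(); M=Rot.from_rotvec(s["ee_rot"]).as_matrix()
    print("t",round(s["t"],2),"tcp",s["tcp_pos"].round(4),"x ang",np.degrees(np.arctan2(M[1,0],M[0,0])).round(2),"F",s["contact_force"].round(1),"op",round(s["opening"],4),"g",round(s["grip_force"],1))
    return s,M
E
python3 - <<'E'
from h import *
s,M=pose()
p=robot.snapshot("wrist"); im=p["image"].astype(int); save("w1.png",p["image"])
o=(im[...,0]>150)&(im[...,1]<im[...,0]*.75)&(im[...,2]<im[...,0]*.4)
n,l,st,c=cv2.connectedComponentsWithStats(o.astype(np.uint8)); k=1+np.argmax(st[1:,4]); m=l==k; print(st[k],c[k])
v,u=np.nonzero(m); 
for z in(.133,): 
    q=cast(p,np.c_[u,v],z); r=cv2.minAreaRect(q[:,:2].astype(np.float32)); print(r)
E
```

```text
t 2.23 tcp [ 0.5608 -0.074   0.1959] x ang 4.3 F [-0.7  0.5  0.5] op 0.0854 g 0.0
[317 224  18  60 863] [324.84936269 249.97798378]
((0.5609309673309326, -0.07375927269458771), (0.03735174983739853, 0.009767398238182068), 3.8310415744781494)
```

View pics/w1.png

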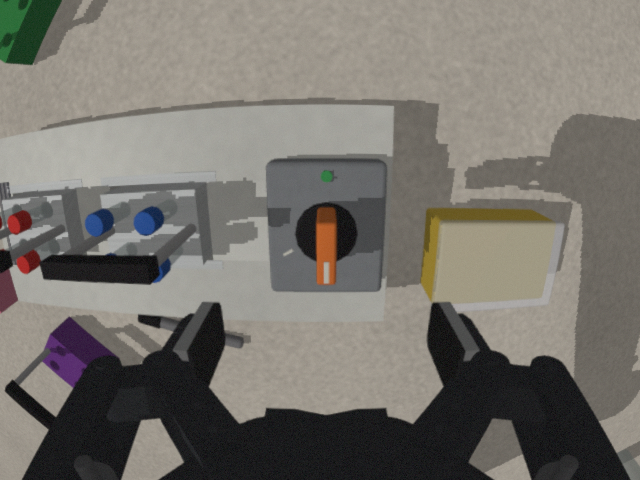

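The fin lies at (326,248) in the wrist view, centred under the tool and aligned with it to about half a degree. The green lamp is lit. I'll go down and grip.

Emit:
{"name": "play_rows", "arguments": {
  "plan": [
    [0, 0, 25, 0],
    [0, 0, 50, 0],
    [0, 0, 75, 0],
    [0, 0, 94, 0],
    [0, 0, 94, 0]
  ]
}}

```text
t: 2.9
tcp_pos: [0.5602, -0.074, 0.1013]
ee_rot: [3.139, 0.121, -0.004]
contact_force: [-0.6, -0.1, -0.4]
opening: 0.0857
grip_force: 0.0
```

Emit:
{"name": "play_rows", "arguments": {
  "plan": [
    [0, 0, 0, 0],
    [0, 0, 0, 0],
    [0, 0, 0, 0],
    [0, 0, 0, 0],
    [0, 0, 0, 0],
    [0, 0, 0, 0],
    [0, 0, 0, 0],
    [0, 0, 0, 0]
  ],
  "claw": 1
}}

```text
t: 3.9
tcp_pos: [0.5612, -0.0741, 0.1028]
ee_rot: [3.139, 0.123, 0.001]
contact_force: [-1.0, -1.0, 4.8]
opening: 0.0114
grip_force: 59.5
```

Emit:
{"name": "play_rows", "arguments": {
  "plan": [
    [0, 0, 0, 8],
    [0, 0, 0, 16],
    [0, 0, 0, 24],
    [0, 0, 0, 32],
    [0, 0, 0, 40],
    [0, 0, 0, 47],
    [0, 0, 0, 53],
    [0, 0, 0, 57]
  ]
}}

```text
t: 4.9
tcp_pos: [0.5612, -0.0742, 0.1028]
ee_rot: [2.816, -1.392, 0.001]
contact_force: [-1.1, -1.4, 5.5]
opening: 0.0114
grip_force: 59.6
```

Emit:
{"name": "play_rows", "arguments": {
  "plan": [
    [0, 0, 0, 2],
    [0, 0, 0, 4],
    [0, 0, 0, 5.5],
    [0, 0, 0, 5.5],
    [0, 0, 0, 5.5]
  ]
}}

```text
t: 5.52
tcp_pos: [0.5612, -0.0742, 0.1028]
ee_rot: [2.749, -1.518, 0.001]
contact_force: [-1.2, -0.3, 5.3]
opening: 0.0111
grip_force: 65.5
```

```bash
python3 - <<'E'
from h import *
s,M=pose(); print(s["ft_torque"])
p=robot.snapshot("wrist"); save("w2.png",p["image"])
E
```

```text
t 5.53 tcp [ 0.5612 -0.0742  0.1028] x ang -57.8 F [-1.2 -0.3  5.3] op 0.0111 g 65.5
[-0.31234297  0.56216899  1.2954928 ]
```

View pics/w2.png

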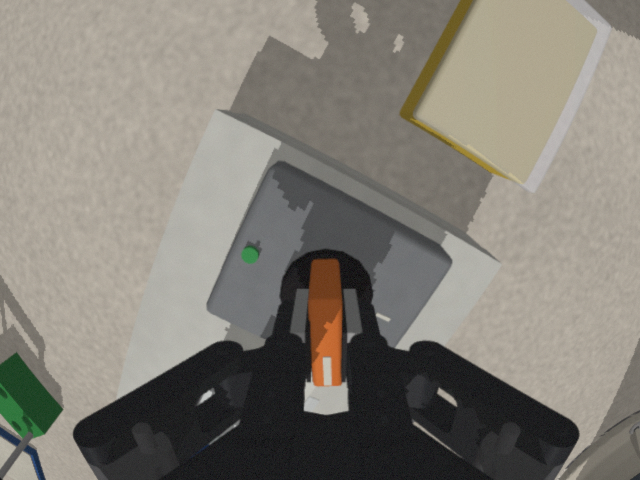

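The wrist torque is 1.3 N m, far above the spring's 0.12, so the fin is on its stop. I'll let go.

Emit:
{"name": "play_rows", "arguments": {
  "plan": [
    [0, 0, 0, 0],
    [0, 0, 0, 0],
    [0, 0, 0, 0],
    [0, 0, 0, 0],
    [0, 0, 0, 0],
    [0, 0, 0, 0],
    [0, 0, 0, 0],
    [0, 0, 0, 0]
  ],
  "claw": -1
}}

```text
t: 6.58
tcp_pos: [0.561, -0.074, 0.1023]
ee_rot: [-2.748, 1.523, -0.0]
contact_force: [-0.1, 0.2, 0.7]
opening: 0.0853
grip_force: 0.0
```

Emit:
{"name": "play_rows", "arguments": {
  "plan": [
    [0, 0, -30, 0],
    [0, 0, -60, 0],
    [0, 0, -90, 0],
    [0, 0, -120, 0],
    [0, 0, -150, 0],
    [0, 0, -150, 0]
  ]
}}

```text
t: 7.32
tcp_pos: [0.5622, -0.0741, 0.2551]
ee_rot: [-2.745, 1.522, -0.008]
contact_force: [0.2, -0.2, -0.4]
opening: 0.0852
grip_force: 0.0
```

```bash
python3 - <<'E'
from h import *
s,M=pose()
p=robot.snapshot("wrist"); save("w3.png",p["image"])
im=p["image"].astype(int)
o=(im[...,0]>150)&(im[...,1]<im[...,0]*.75)&(im[...,2]<im[...,0]*.4)
n,l,st,c=cv2.connectedComponentsWithStats(o.astype(np.uint8)); k=1+np.argmax(st[1:,4]); v,u=np.nonzero(l==k)
print(cv2.minAreaRect(cast(p,np.c_[u,v],.133)[:,:2].astype(np.float32)))
E
```

```text
t 7.33 tcp [ 0.5622 -0.0741  0.2551] x ang -58.0 F [ 0.2 -0.2 -0.4] op 0.0852 g 0.0
((0.5602623820304871, -0.07430140674114227), (0.037691548466682434, 0.009552367962896824), 4.355742931365967)
```

View pics/w3.png

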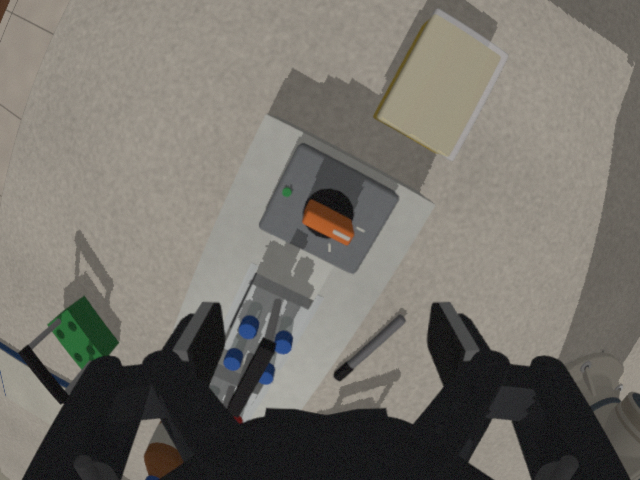

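The knob is back at rest, with the fin at 4.4° along the heater's x axis at pixel (328,222). Next I'll go above the red handle.

Emit:
{"name": "play_rows", "arguments": {
  "plan": [
    [-34, -18, 0, 4],
    [-68, -36, 0, 8],
    [-102, -54, 0, 12],
    [-136, -72, 0, 16],
    [-170, -90, 0, 20],
    [-204, -108, 0, 24],
    [-237, -126, 0, 28],
    [-237, -126, 0, 28]
  ]
}}

```text
t: 8.38
tcp_pos: [0.5414, 0.1958, 0.2504]
ee_rot: [2.298, -2.138, -0.002]
contact_force: [-0.8, 0.2, 0.0]
opening: 0.0855
grip_force: 0.0
```

```bash
python3 - <<'E'
from h import *
s,M=pose()
p=robot.snapshot("wrist"); save("w4.png",p["image"])
im=p["image"].astype(int); print(p["K"][0,0])
o=(im.max(2)<75); g=np.indices(o.shape); 
P=cast(p,np.c_[g[1].ravel(),g[0].ravel()],.167).reshape(480,640,3)
o&=np.hypot(P[...,0]-.5415,P[...,1]-.194)<.06
n,l,st,c=cv2.connectedComponentsWithStats(o.astype(np.uint8))
for k in range(1,n):
    if st[k,4]>100: print(st[k],c[k],cv2.minAreaRect(P[l==k][:,:2].astype(np.float32)))
for d in robot.masks_of("red_handle",p)[:4]: print(d["score"],d["box"])
E
```

```text
t 8.38 tcp [0.5414 0.1958 0.2504] x ang -85.85 F [-0.8  0.2  0. ] op 0.0855 g 0.0
371.64829954431775
[ 312  174   25  126 2279] [323.97455024 235.61649846] ((0.5415320992469788, 0.19253824651241302), (0.01579854264855385, 0.08482827246189117), 4.053819179534912)
0.89 [448.5, 190.0, 574.6, 315.4]
0.8 [376.5, 314.1, 431.1, 420.3]
0.73 [52.2, 206.7, 184.0, 321.8]
0.7 [287.4, 157.0, 361.8, 301.5]
```

View pics/w4.png

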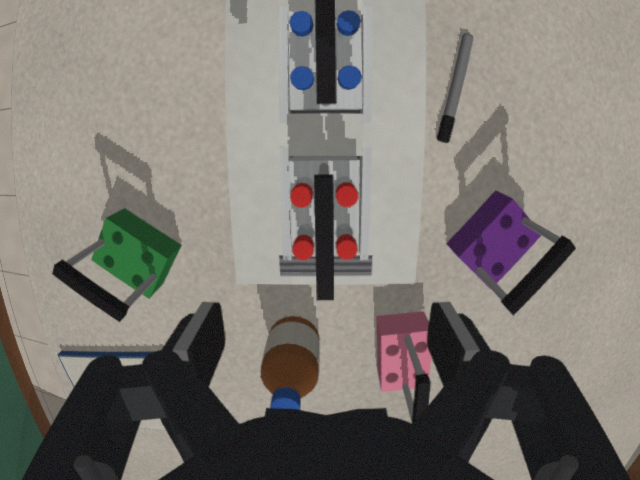

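Directly below the tool is the bar at (324,236), with red caps around it. It is centred at (0.5415, 0.193) with 4.05° of yaw, which matches the tool.

Emit:
{"name": "play_rows", "arguments": {
  "plan": [
    [1, 0, 25, 0],
    [2, 0, 50, 0],
    [2, 0, 75, 0],
    [2, 0, 95, 0],
    [2, 0, 108, 0],
    [2, 0, 108, 0]
  ]
}}

```text
t: 9.22
tcp_pos: [0.542, 0.1909, 0.1435]
ee_rot: [2.296, -2.142, -0.001]
contact_force: [0.2, -0.7, -0.7]
opening: 0.085
grip_force: 0.0
```

Emit:
{"name": "play_rows", "arguments": {
  "plan": [
    [0, 0, 0, 0],
    [0, 0, 0, 0],
    [0, 0, 0, 0],
    [0, 0, 0, 0],
    [0, 0, 0, 0],
    [0, 0, 0, 0],
    [0, 0, 0, 0],
    [0, 0, 0, 0]
  ],
  "claw": 1
}}

```text
t: 10.22
tcp_pos: [0.5427, 0.1919, 0.1447]
ee_rot: [-2.297, 2.142, -0.001]
contact_force: [1.0, 0.7, 3.1]
opening: 0.0104
grip_force: 59.6
```

Emit:
{"name": "play_rows", "arguments": {
  "plan": [
    [0, 0, -2, 0],
    [0, 0, -5, 0],
    [0, 0, -9, 0],
    [0, 0, -13, 0],
    [0, 0, -17, 0],
    [0, 0, -21, 0],
    [0, 0, -25, 0],
    [0, 0, -29, 0]
  ]
}}

```text
t: 11.22
tcp_pos: [0.5424, 0.1918, 0.1736]
ee_rot: [-2.298, 2.143, 0.0]
contact_force: [-0.1, 0.3, -5.4]
opening: 0.0109
grip_force: 58.4
```

```bash
python3 - <<'E'
from h import *
s,M=pose(); print(s["ft_torque"])
p=robot.snapshot("side"); save("s1.png",cv2.resize(p["image"][150:390,180:460],None,fx=2.5,fy=2.5,interpolation=cv2.INTER_CUBIC))
E
```

```text
t 11.22 tcp [0.5424 0.1918 0.1736] x ang -86.0 F [-0.1  0.3 -5.4] op 0.0109 g 58.4
[-0.04686372 -0.04865064  0.03212669]
```

View pics/s1.png

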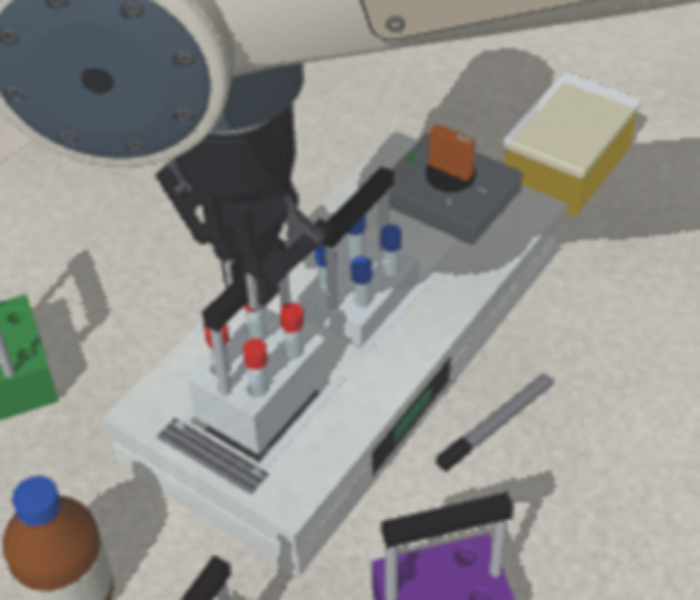

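The block is out of its well and level, at crop (255,390). All the red caps are in place and the force is about −5.4 N. I'll carry on up.

Emit:
{"name": "play_rows", "arguments": {
  "plan": [
    [0, 0, -5, 0],
    [0, 0, -11, 0],
    [0, 0, -18, 0],
    [0, 0, -26, 0],
    [0, 0, -34, 0],
    [0, 0, -42, 0],
    [0, 0, -50, 0],
    [0, 0, -58, 0]
  ]
}}

```text
t: 12.28
tcp_pos: [0.5424, 0.1918, 0.2318]
ee_rot: [-2.298, 2.143, 0.0]
contact_force: [-0.2, -0.5, -6.0]
opening: 0.0105
grip_force: 58.5
```

Emit:
{"name": "play_rows", "arguments": {
  "plan": [
    [0, 0, -5, 0],
    [0, 0, -9, 0],
    [0, 0, -12, 0],
    [0, 0, -12, 0],
    [0, 0, -12, 0],
    [0, 0, -12, 0],
    [0, 0, -12, 0],
    [0, 0, -12, 0]
  ]
}}

```text
t: 13.28
tcp_pos: [0.5424, 0.1918, 0.2432]
ee_rot: [2.298, -2.143, -0.0]
contact_force: [0.9, 1.3, -5.9]
opening: 0.0108
grip_force: 58.5
```

```bash
python3 - <<'E'
from h import *
s,M=pose(); print(M[:,2].round(4))
p=robot.snapshot("side"); save("s2.png",cv2.resize(p["image"][150:390,180:460],None,fx=2.5,fy=2.5,interpolation=cv2.INTER_CUBIC))
im=p["image"].astype(int); P=np.full(im.shape,np.nan); m=p["depth"]>0; P[m]=pts(p,m)
b=(np.hypot(P[...,0]-.542,P[...,1]-.193)<.055)&(P[...,2]>.115)&(P[...,2]<.2)&(im.min(2)>100)
print(np.percentile(P[b][:,2],[1,5,50,99]))
r=(im[...,0]>120)&(im[...,1]<70)&(im[...,2]<70)&(np.hypot(P[...,0]-.542,P[...,1]-.193)<.07)
n,l,st,c=cv2.connectedComponentsWithStats(r.astype(np.uint8))
for k in range(1,n):print(st[k,4],P[l==k].max(0).round(3))
E
```

```text
t 13.28 tcp [0.5424 0.1918 0.2432] x ang -86.0 F [ 0.9  1.3 -5.9] op 0.0108 g 58.5
[-1.e-04  0.e+00 -1.e+00]
[0.1358923  0.13998934 0.17831065 0.19822486]
10 [0.562 0.182 0.218]
81 [0.533 0.179 0.227]
10 [0.562 0.225 0.226]
84 [0.531 0.222 0.227]
```

View pics/s2.png

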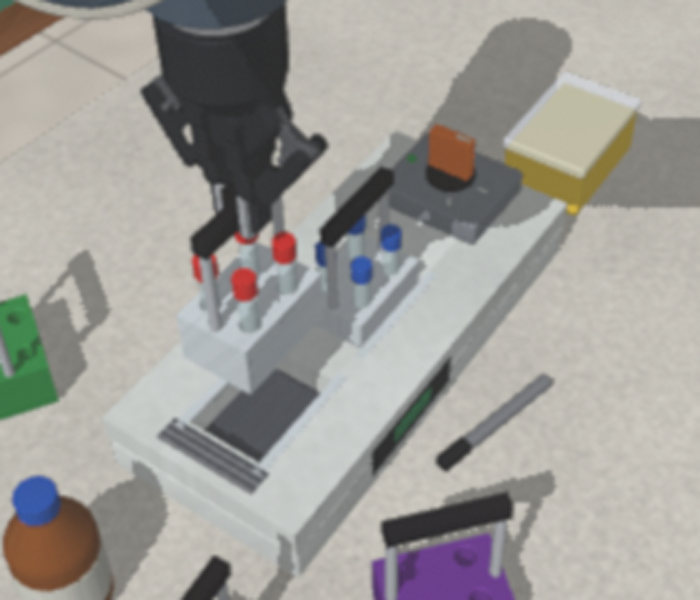

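The block hangs level at crop (250,330) with all four tubes in it. Its underside is about 0.135 m above the bench, roughly 7.5 cm above the white top. The knob is at rest and the other things have not moved.

```bash
python3 -c "
from station import robot
print(robot.job_done())"
```

```text
the job is handed in; nothing more can be done
None
```

I twisted the knob to its stop and it sprang back. The red-capped block was then lifted straight up and handed in held level and still about 7.5 cm above the heater's white top, with all four tubes in it and the other things left where they were.

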